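# Close a second-hand work radio's battery hatch and lock its three captive wing bolts

### The arm

A 6-joint arm with a two-finger parallel gripper is mounted at the origin on a cart in front of the work surface, level with it; the furniture and walls round the work are solid. World frame = base frame: x ahead of the robot, y to its left, z up, the work surface at z = 0. Lengths are in mm, angles in degrees, forces in N, time in s.
With the tool pointing down it reaches from about 300 to 850 mm from the base axis. Payload 4.2 kg.
Tool frame: the origin (TCP) lies at the very end of the fingers, on their centre line; the grasp point (between the pads) lies 19 mm behind it (env.grip_depth is the distance from the TCP to the grasp point, in mm); z points along the fingers, y is the line along which they close (so a half turn about z gives the same grasp; the last joint's range is limited). The gripper opens to 91 mm and grips with 3 to 60 N. Pads are 32 mm wide; open, the fingers measure 118 mm over their backs; the gripper's body (76 mm by 178 mm) begins 60 mm behind the grasp point.
Start: joints at [-67.838, 18.312, 89.639, -0, 72.044, -1.146], TCP at [227.516, -528.09, 213.976] pointing down, gripper open.
Joint ranges: [-177.97, 177.97], [-48.28, 115.42], [12.27, 149.76], [-77.06, 257.06], [2.81, 150.46], [-146.56, 146.56]. Speed limits (degrees/s): [147.25, 147.25, 180, 180, 180, 180].

### API

Orientations are given as [roll, pitch, yaw] about the fixed x, y, z axes, in that order (R = Rz(yaw) Ry(pitch) Rx(roll)).
In Python, from workcell import env, cams gives the robot as it stands.
- The arm moves only by the tool apply_moves, never from a script. Its argument "deltas" is a list of rows, each a list of 5 numbers: the shift along the tool's x, y, z in m, then the turn about the tool's z in rad, then the opening, from -1 (shut) to 1 (fully open), so that 0 is half open. In form: [[tx, ty, tz, roll, gripper], ...]. A call has 1 to 5 rows; each row is the pose to reach, as a shift and turn from the pose commanded when the call began, along the tool's axes at that moment; what a row does not reach only later rows make up. A row lasts 1/10 s, in which the tool goes at most 50 mm and 8.59 degrees, less where a joint would pass 70% of its speed; a pose out of reach is approached as far as the arm can. A call with a gripper value outside its range is refused whole. The fingers move at their own pace and stop on an object; "grip_force" is the grip in N (left out, the last holds). Time passes only in rows, so rows that repeat a pose let the fingers close. It gives the time, the measured TCP pose, the force, the opening and the grip force at its end, in the units of the state.
- env.state(): the state, without advancing time (a new reading comes with each control period).
- cams.grab_frame(name): name is "scene" or "side" or "wrist"; returns the picture (400x640x3 uint8, blue, green, red); there is no depth.
- cams.get_calibration(name): a dict with "mtx" (3x3 intrinsics, pixels), "eye" and "attitude" of the camera in the world; the wrist camera has in their place "tool_from_camera" (4x4, takes a point from camera to tool coordinates, whose origin is the TCP and whose axes are the flange's). Camera axes: x right, y down, z forward; pixel columns grow to the right and rows downward; lengths in mm; the calibration is good to about 2 mm. A picture is of the moment at which its call begins: read the wrist's pose just before it. get_calibration takes no time and is no camera call.
- env.job_done(): hands the job in; it is judged then, once.
The state is a dict: "time_s": time; "qpos": joint angles; "qvel": joint speeds; "effort": joint torques, N m; "ee_pos": TCP position; "ee_rot": TCP orientation; "force": force on the tool from outside, world axes, zero at the start; "torque": the same for the moment, N m; "gripper_width": finger opening in mm; "gripper_force": force on a finger pad.
Only numpy, scipy, OpenCV 4.12 (cv2) and the standard library are available. Lean on these libraries where they do the work, as an engineer would, in place of code of your own. Each camera call takes 0.05 s, during which the arm holds its last target. There are 200 camera calls.

### The job

The second-hand work radio on the desk lies on its face with fresh cells in its bay. Push its battery hatch shut, and only then turn each of the three captive wing bolts clockwise to its end stop, so that all three are fully locked. Leave the blower bulb, the red marker and the price tags lying where they are.

Things in the scene. Friction and masses are not known exactly. Their poses are not given: they have to be found in the camera images.
- radio: Grey plastic work radio lying on its face, 250 mm wide (its y) x 170 mm (its x) x 85 mm high, black rubber corners, a steel carrying handle along its far (+x) side that reaches to x = +135 mm at 30 mm height. It does not shift when pushed. Origin: centre of its underside on the desk; its -x side faces the robot at yaw 0.
- hatch (a joint): Black battery hatch on the radio's back (now on top), 132 mm from hinge to free edge, 210 mm wide, hinged at its far (+x) side about the radio's y. 0 rad: shut, flat, its outer face 94 mm above the desk; grows as it swings up; starts 0.5 to 0.9 rad. A stiff hinge holds it where it is left; 2 to 4 N down near the free edge shuts it and it stays shut.
- hatch_hinge (a point): Middle of the hatch's hinge line, 88 mm above the desk, fixed on the radio at x = +70 mm, y = 0 of the radio. When shut, the hatch reaches from here 132 mm towards the radio's -x.
- hatch_edge (a point): Middle of the hatch's free (near) edge, on its outer face; moves with the hatch, which is 6 mm thick. The wing bolts stand 30 mm in from this edge, at the middle and 70 mm to either side; between them, 35 mm left or right of the middle, the hatch is plain and may be pushed.
- wing_left (a joint): Left (+y) captive quarter-turn wing bolt. 0 rad: loose, wings along the radio's x, across the hatch's free edge; grows clockwise seen from above to the end stop at 1.57 rad: locked, wings along the radio's y, in line with the edge and two small moulded marks. Starts 0 to 0.4 rad. Turns with 0.06 N m of friction, stays where it is left, and sinks 3 mm as it locks.
- wing_mid (a joint): Middle wing bolt, same as wing_left.
- wing_right (a joint): Right (-y) wing bolt, same as wing_left.
- wing_left_hub (a point): On the axis of the left wing bolt, half-way up its wings (hatch shut: 111 mm above the desk loose, 108 mm locked); its x runs along the wings, z out of the hatch. The aluminium wings form a bar 52 mm over both tips, 7 mm thick, from 7 mm below to 10 mm above this point; the hub between them is 21 mm across, its foot 27 mm. Moves with hatch and bolt.
- wing_mid_hub (a point): The same point of the middle wing bolt.
- wing_right_hub (a point): The same point of the right wing bolt.
- blower_bulb: Orange rubber dust blower, 68 mm across, 115 mm high, standing on the desk left of the radio. Origin: centre of its underside. Bystander.
- marker_red: Red marker pen, about 140 mm long, 18 mm thick, lying on the desk right of the radio. Origin: centre of its underside. Bystander.
- tag_bundle_2: Bundle of cream price tags, 55 x 85 x 12 mm, lying on the desk right of the radio. Origin: centre of its underside. Bystander.

How it is judged (in metres and radians):
On the way, in this order (a step that is already met when the one before it is completed fails the run):
1. the hatch is pushed shut (value of joint hatch below 0.04 rad), for 0.2 s.
2. all three wing bolts are turned to their end stops with the hatch shut (value of joint hatch below 0.04 rad and value of joint each of wing_left, wing_mid, wing_right above 1.42 rad), for 0.2 s.
At the end, for the whole second after the job is handed in: The hatch is shut (within 0.04 rad) and each of the three wing bolts stands within 0.15 rad of its locked end stop (over 1.42 of 1.57 rad) (all of step 2); the robot touches nothing.
It fails at once if a wing bolt is turned towards locked (past 0.8 rad) while the hatch is still open (over 0.12 rad) (value of joint hatch above 0.12 rad and value of joint any of wing_left, wing_mid, wing_right above 0.8 rad).
It fails at once if the blower bulb, the red marker or the tags are moved by more than 30 mm (distance of any of blower_bulb, marker_red, tag_bundle_2 from where it was at the start of the episode above 0.03 m).
It also fails if it takes over 58 s, if anything falls off the work surface, if the arm or the gripper's body presses on something with over 40 N, if the wrist force passes 120 N, or if a joint passes its speed limit or range.

## Working session

There is one attempt and no reset: what is moved stays moved. The work goes in short steps, Python scripts to look and compute and a tool call to move; the robot and the scene stay as the last step left them, time stands still between calls to the robot, and variables do not carry over. Pictures are saved under pics/ and viewed, at most 12 in all, crops included, and the job is handed in when it is done.

Besides the shell and the picture viewer there is one more tool, called by a JSON object that holds its "name" and its "arguments". apply_moves: Moves the arm, as the interface text tells. Its arguments: {"type":"object","properties":{"deltas":{"type":"array"},"grip_force":{"type":"number"}},"required":["deltas"]}

```bash
mkdir -p pics; ls
python3 - <<'E'
from workcell import env,cams
import cv2
for n in ["scene","side"]:
    cv2.imwrite(f"pics/{n}0.png",cams.grab_frame(n)); print(n,cams.get_calibration(n))
print(cams.get_calibration("wrist")); print(env.state())
E
```

```text
pics
scene {'mtx': array([[474.79851124,   0.        , 316.30012424],
       [  0.        , 474.79851124, 202.99859317],
       [  0.        ,   0.        ,   1.        ]]), 'eye': array([   3.82870023, -812.16651337,  822.89945145]), 'attitude': array([-1.25539667e+02, -3.23349412e-02, -3.41578859e+01])}
side {'mtx': array([[391.17001874,   0.        , 318.90971452],
       [  0.        , 391.17001874, 201.98856695],
       [  0.        ,   0.        ,   1.        ]]), 'eye': array([ 303.15536419, -678.02570628,  496.94180238]), 'attitude': array([-117.34924272,    1.20279805,  -20.21680591])}
{'mtx': array([[356.19321003,   0.        , 326.382446  ],
       [  0.        , 356.19321003, 195.75404756],
       [  0.        ,   0.        ,   1.        ]]), 'tool_from_camera': array([[ 1.54676743e-04, -9.61948562e-01, -2.73230562e-01,
         7.75034487e+01],
       [ 9.99999921e-01,  4.88127704e-05,  3.94250760e-04,
        -5.32517626e-01],
       [-3.65911811e-04, -2.73230602e-01,  9.61948494e-01,
        -1.70239859e+02],
       [ 0.00000000e+00,  0.00000000e+00,  0.00000000e+00,
         1.00000000e+00]])}
{'time_s': 0.1, 'qpos': array([-6.78400315e+01,  1.83469938e+01,  8.96981906e+01,  3.13269620e-05,
        7.20440046e+01, -1.14634365e+00]), 'qvel': array([ 0.03330946, -0.14648172, -0.08904929,  0.03776905,  0.00963777,
       -0.06149423]), 'effort': array([ 5.97638591e-04, -4.13333416e+01, -2.32509416e+01,  7.28709321e-02,
        4.21820325e-02, -7.03099113e-05]), 'ee_pos': array([ 227.32656068, -527.67240292,  213.22252564]), 'ee_rot': array([-1.79910829e+02, -1.81410747e-03,  2.33063010e+01]), 'force': array([ 0.42840565,  0.32565943, -0.07718607]), 'torque': array([-0.00236554, -0.02194327, -0.01990871]), 'gripper_force': 0.0, 'gripper_width': 91.20391773491068}
```

View pics/scene0.png

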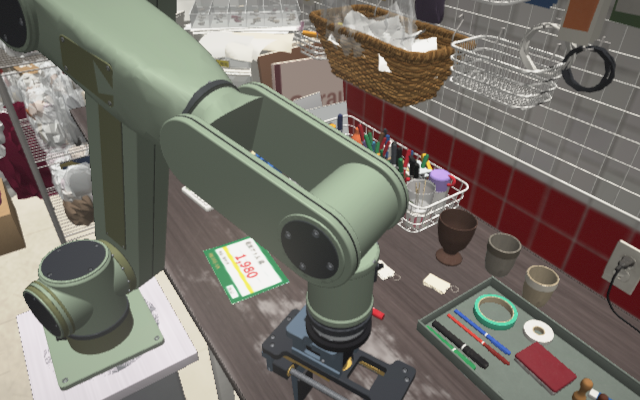

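View pics/side0.png

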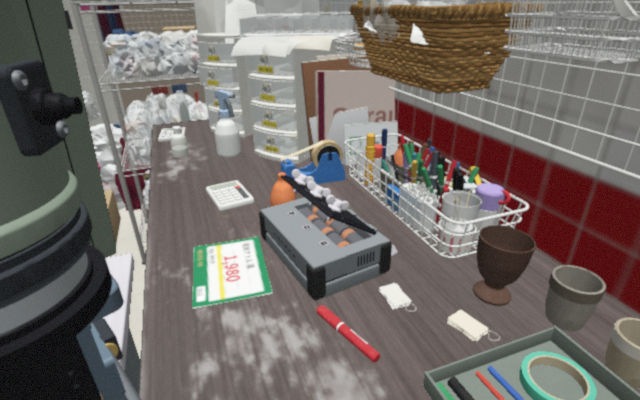

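```bash
cat > h.py <<'E'
from workcell import env,cams
import numpy as np,cv2
from scipy.spatial.transform import Rotation as Ro
def cam(n,st=None):
    c=cams.get_calibration(n)
    if n=="wrist":
        st=st or env.state(); R=Ro.from_euler('xyz',st['ee_rot'],degrees=True).as_matrix(); T=c['tool_from_camera']
        return c['mtx'],R@T[:3,:3],R@T[:3,3]+st['ee_pos']
    return c['mtx'],Ro.from_euler('xyz',c['attitude'],degrees=True).as_matrix(),np.array(c['eye'])
def ray(C,px):
    d=C[1]@np.linalg.inv(C[0])@np.array([px[0],px[1],1.]); return C[2],d/np.linalg.norm(d)
def onz(C,px,z):
    o,d=ray(C,px); return o+d*(z-o[2])/d[2]
def tri(rs):
    A=sum(np.eye(3)-np.outer(d,d) for o,d in rs); b=sum((np.eye(3)-np.outer(d,d))@o for o,d in rs); return np.linalg.solve(A,b)
def proj(C,p):
    q=C[0]@C[1].T@(np.asarray(p)-C[2]); return q[:2]/q[2]
E
python3 - <<'E'
from h import *
np.set_printoptions(precision=1,suppress=True)
C=cam("side")
for p,z in [((322,292),0),((390,270),0),((314,262),85),((388,238),85),((262,210),85),((285,205),0),((318,312),9),((376,355),9),((396,298),6),((468,325),6)]: print(p,z,onz(C,p,z))
im=cv2.imread("pics/side0.png")[150:310,230:420]
cv2.imwrite("pics/side0c.png",cv2.resize(im,None,fx=3.7,fy=3.7,interpolation=cv2.INTER_CUBIC))
E
```

```text
(322, 292) 0 [ 501.3 -126.8    0. ]
(390, 270) 0 [ 655.4 -114.5    0. ]
(314, 262) 85 [ 482.4 -141.    85. ]
(388, 238) 85 [ 641.4 -120.9   85. ]
(262, 210) 85 [440.2  84.7  85. ]
(285, 205) 0 [533.5 246.1   0. ]
(318, 312) 9 [ 472.6 -183.8    9. ]
(376, 355) 9 [ 523.6 -304.2    9. ]
(396, 298) 6 [ 619.8 -199.3    6. ]
(468, 325) 6 [ 697.7 -302.1    6. ]
```

View pics/side0c.png

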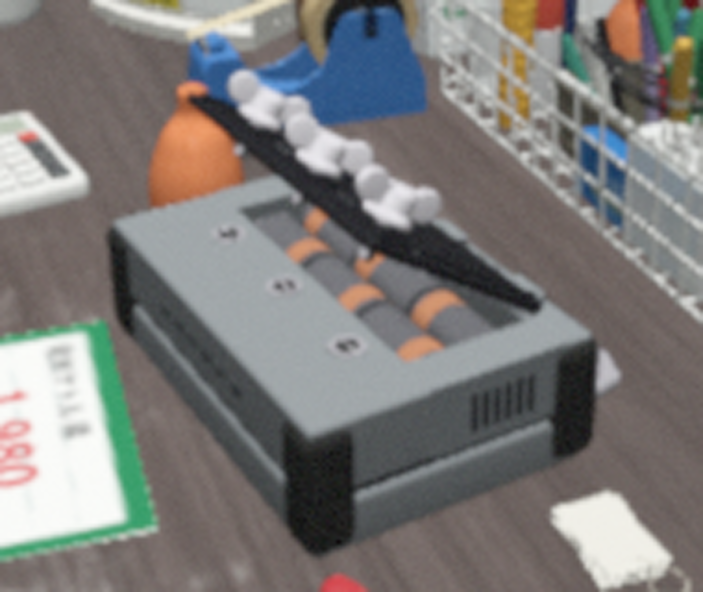

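The side view shows the radio at px (262–390, 190–292), with the hatch partly open. Its top corners are at (315,268), (391,245) and (260,212). The bulb stands behind it at (285,190), the marker is at (318–376, 312–355), and the radio's yaw is about 8°. I'll move above the radio for a wrist view.

{"name": "apply_moves", "arguments": {"deltas": [[0.04,-0.03,-0.04,0,-1],[0.08,-0.06,-0.047,0,-1],[0.12,-0.09,-0.047,0,-1],[0.162,-0.122,-0.047,0,-1],[0.162,-0.122,-0.047,0,-1]]}}

```text
time_s: 0.6
ee_pos: [329.2, -348.2, 261.1]
ee_rot: [-179.9, -0.1, 23.5]
force: [-0.6, -0.4, 0.1]
gripper_width: 54.4
gripper_force: 0.0
```

{"name": "apply_moves", "arguments": {"deltas": [[0.162,-0.122,-0.046,0,-1],[0.162,-0.122,-0.046,0,-1],[0.162,-0.122,-0.046,0,-1],[0.162,-0.122,-0.046,0,-1],[0.162,-0.122,-0.046,0,-1]]}}

```text
time_s: 1.1
ee_pos: [430.7, -172.1, 308.0]
ee_rot: [180.0, -0.2, 23.6]
force: [0.3, -1.0, 0.6]
gripper_width: 14.1
gripper_force: 0.0
```

{"name": "apply_moves", "arguments": {"deltas": [[0.162,-0.122,-0.046,0,-1],[0.162,-0.122,-0.046,0,-1],[0.162,-0.122,-0.046,0,-1],[0.162,-0.122,-0.046,0,-1],[0.162,-0.122,-0.046,0,-1]]}}

```text
time_s: 1.6
ee_pos: [531.2, 3.6, 352.9]
ee_rot: [-180.0, -0.1, 23.6]
force: [-0.2, -1.5, 0.0]
gripper_width: 0.6
gripper_force: 0.0
```

{"name": "apply_moves", "arguments": {"deltas": [[0,0,0,-0.72,-1],[0,0,0,-0.72,-1],[0,0,0,-0.72,-1],[0,0,0,-0.72,-1],[0,0,0,-0.72,-1]]}}

```text
time_s: 2.1
ee_pos: [528.4, -1.2, 352.2]
ee_rot: [-179.9, 0.1, 64.8]
force: [-0.7, 0.5, -0.3]
gripper_width: 0.4
gripper_force: 0.0
```

{"name": "apply_moves", "arguments": {"deltas": [[0,0,0,-0.72,-1],[0,0,0,-0.72,-1],[0,0,0,-0.72,-1],[0,0,0,-0.72,-1],[0,0,0,-0.72,-1]]}}

```text
time_s: 2.6
ee_pos: [528.4, -1.2, 352.2]
ee_rot: [-179.9, 0.0, 106.0]
force: [-0.2, -0.6, -0.9]
gripper_width: 0.3
gripper_force: 0.0
```

{"name": "apply_moves", "arguments": {"deltas": [[0,0,0,-0.72,-1],[0,0,0,-0.72,-1],[0,0,0,-0.72,-1],[0,0,0,-0.72,-1],[0,0,0,-0.72,-1]]}}

```text
time_s: 3.1
ee_pos: [528.4, -1.2, 352.2]
ee_rot: [-179.9, -0.1, 147.3]
force: [0.2, -0.7, -0.1]
gripper_width: 0.2
gripper_force: 0.0
```

{"name": "apply_moves", "arguments": {"deltas": [[0,0,0,-0.72,-1],[0,0,0,-0.72,-1],[0,0,0,-0.72,-1],[0,0,0,-0.72,-1],[0,0,0,-0.72,-1]]}}

```text
time_s: 3.6
ee_pos: [528.4, -1.2, 352.2]
ee_rot: [-180.0, -0.1, -171.4]
force: [-0.8, -0.1, 1.1]
gripper_width: 0.5
gripper_force: 0.0
```

Run:
```python
from h import *
np.set_printoptions(precision=1,suppress=True)
s=env.state(); im=cams.grab_frame("wrist"); cv2.imwrite("pics/w1.png",im)
print(s['time_s'],s['ee_pos'],s['ee_rot'],s['qpos'])
C=cam("side"); 
for p in [(228,232),(285,285),(347,347)]: print(onz(C,(230+p[0]/3.7,150+p[1]/3.7),86))
```

```text
3.6 [528.4  -1.2 352.2] [-180.    -0.1 -171.4] [ -1.3  11.   80.2  -0.1  89.  -99.9]
[497.2  45.8  86. ]
[508.9 -24.2  86. ]
[518.7 -94.6  86. ]
```

View pics/w1.png

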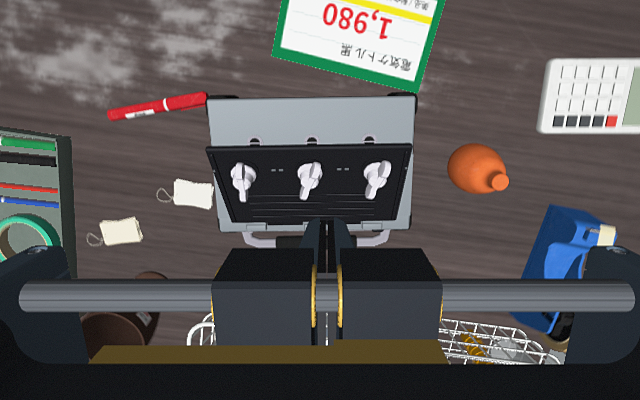

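The wrist view shows the three bolts near loose at (241,178), (309,180) and (377,178). The hatch's free edge runs from (206,147) to (411,145), and the radio's near top edge from (208,97) to (415,95). I'll check these against the side-view pose.

Run:
```python
from h import *
np.set_printoptions(precision=1,suppress=True)
C=cam("wrist"); im=cv2.imread("pics/w1.png")
L,R=onz(C,(208,98),85),onz(C,(414,96),85); print(L,R,np.linalg.norm(L-R),np.degrees(np.arctan2(-(R-L)[0],(R-L)[1])))
for px in [(255,141),(312,141),(369,140)]: print('hole',onz(C,px,86))
y=np.radians(8.7); ex=np.array([np.cos(y),np.sin(y),0]); ey=np.array([-ex[1],ex[0],0]); c=(L+R)/2*[1,1,0]+85*ex
print('centre',c)
for th in np.arange(.5,.91,.1):
    e=c+ex*(70-132*np.cos(th))+[0,0,88+132*np.sin(th)]; 
    # outer face 6mm along hatch normal
    e=e+6*(ex*np.sin(th)*1+np.array([0,0,np.cos(th)]))
    print(th.round(1),e,proj(C,e-105*ey),proj(C,e+105*ey))
g=im[90:210,200:430]; cv2.imwrite("pics/w1c.png",cv2.resize(g,None,fx=3.4,fy=3.4,interpolation=cv2.INTER_CUBIC))
```

```text
[ 477.  -150.8   85. ] [437.8  90.   85. ] 243.9547957263712 9.24838985300854
hole [519.  -90.6  86. ]
hole [508.5 -21.8  86. ]
hole [496.7  46.8  86. ]
centre [541.4 -17.5   0. ]
0.5 [499.  -24.  156.5] [205.8 140. ] [411.  140.1]
0.6 [506.3 -22.9 167.5] [202.9 148.8] [413.1 148.9]
0.7 [514.7 -21.6 177.6] [200.2 159. ] [414.9 159.1]
0.8 [524.  -20.2 186.9] [197.9 170.4] [416.5 170.5]
0.9 [534.2 -18.6 195.1] [195.9 182.8] [417.9 182.9]
```

View pics/w1c.png

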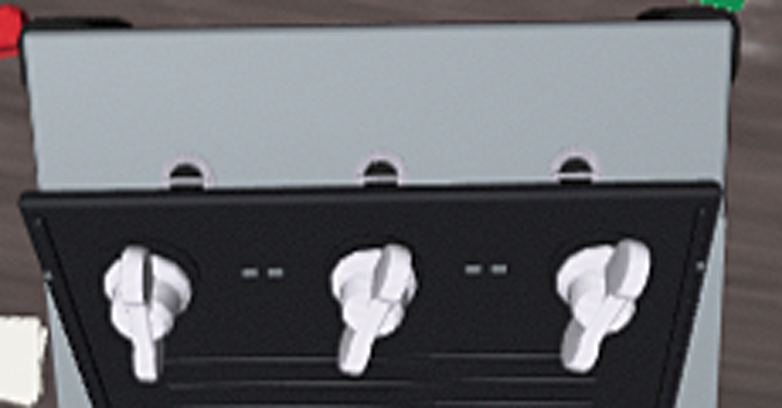

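The two views agree. The radio's centre is about (541,-18) with yaw 8.8°, and the hatch is open about 0.57 rad. I'll push 35 mm left of the middle.

{"name": "apply_moves", "arguments": {"deltas": [[0.0055,0.016,0.04,0,-1],[0.0055,0.016,0.08,0,-1],[0.0055,0.016,0.12,0,-1],[0.0055,0.016,0.16,0,-1],[0.0055,0.016,0.175,0,-1]]}}

```text
time_s: 4.15
ee_pos: [518.0, 14.2, 173.5]
ee_rot: [180.0, -0.5, -171.9]
force: [1.4, -0.2, 0.3]
gripper_width: 0.4
gripper_force: 0.0
```

{"name": "apply_moves", "arguments": {"deltas": [[0,0,0.01,0,-1],[0,0,0.02,0,-1],[0,0,0.03,0,-1],[0,0,0.04,0,-1],[0,0,0.05,0,-1]]}}

```text
time_s: 4.65
ee_pos: [521.5, 15.3, 127.8]
ee_rot: [-180.0, 0.1, -171.7]
force: [-0.5, 0.9, 1.0]
gripper_width: 0.5
gripper_force: 0.7
```

{"name": "apply_moves", "arguments": {"deltas": [[0,0,0.01,0,-1],[0,0,0.02,0,-1],[0,0,0.028,0,-1],[0,0,0.034,0,-1],[0,0,0.036,0,-1]]}}

```text
time_s: 5.15
ee_pos: [520.8, 15.4, 94.0]
ee_rot: [180.0, -0.0, -171.7]
force: [-9.7, -0.3, 31.6]
gripper_width: -0.0
gripper_force: 15.4
```

Run:
```python
from h import *
s=env.state();print(s['ee_pos'],s['force']); cv2.imwrite("pics/w2.png",cams.grab_frame("wrist"))
```

```text
[520.82586353  15.39055918  94.00524802] [-9.68204328 -0.28901923 31.60367435]
```

View pics/w2.png

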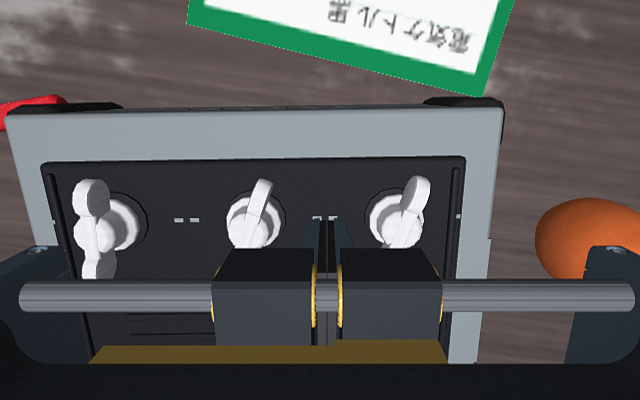

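The hatch lies flat: contact at z=94 with 31 N up, and its edge runs from (42,162) to (465,157). I'll lift off and measure the bolts.

{"name": "apply_moves", "arguments": {"deltas": [[0,0,-0.04,0,0],[0,0,-0.08,0,0],[-0.02,-0.02,-0.11,0,0],[-0.025,-0.035,-0.12,0,0],[-0.025,-0.035,-0.12,0,0]]}}

```text
time_s: 5.7
ee_pos: [553.3, -16.8, 213.5]
ee_rot: [-179.9, 0.3, -171.8]
force: [-0.1, 0.3, -0.4]
gripper_width: 37.7
gripper_force: 0.0
```

Run:
```python
from h import *
np.set_printoptions(precision=1,suppress=True)
s=env.state();print(s['ee_pos'],s['ee_rot'],s['force']); im=cams.grab_frame("wrist"); cv2.imwrite("pics/w3.png",im); C=cam("wrist",s)
y=np.radians(8.8); ex=np.array([np.cos(y),np.sin(y),0]); ey=np.array([-ex[1],ex[0],0]); c=np.array([540.7,-18.5,0])
for k in (-70,0,70): p=c-32*ex+k*ey; print(p, proj(C,p+[0,0,121]),proj(C,p+[0,0,94]))
```

```text
[553.3 -16.8 213.5] [-179.9    0.3 -171.8] [-0.1  0.3 -0.4]
[519.8 -92.6   0. ] [230.4 140.8] [239.1 136.4]
[509.1 -23.4   0. ] [325.7 139.8] [325.8 135.5]
[498.4  45.8   0. ] [421.2 138.9] [412.7 134.7]
```

View pics/w3.png

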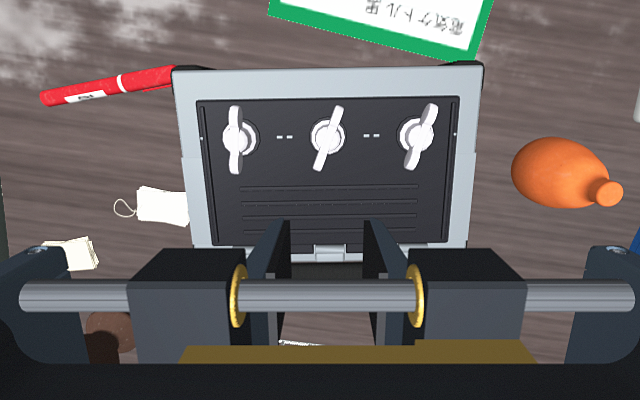

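The hatch is shut. The bolts are at about (235,138), (328,138) and (418,136), still loose at about 0 to 0.35 rad. I'll measure them by mask.

```bash
cat > bolts.py <<'E'
from h import *
np.set_printoptions(precision=1,suppress=True)
def bolts(im,C,z,box):
    x0,y0,x1,y1=box; m=np.zeros(im.shape[:2],np.uint8); m[y0:y1,x0:x1]=(im[y0:y1,x0:x1].min(2)>150)*255
    m=cv2.morphologyEx(m,cv2.MORPH_CLOSE,np.ones((5,5)))
    cs=[c for c in cv2.findContours(m,cv2.RETR_EXTERNAL,cv2.CHAIN_APPROX_NONE)[0] if cv2.contourArea(c)>150]
    for c in sorted(cs,key=lambda c:c[:,0,0].mean()):
        P=np.array([onz(C,p,z)[:2] for p in c[:,0,:].astype(float)])
        D=np.linalg.norm(P[:,None]-P[None],axis=2); i,j=np.unravel_index(D.argmax(),D.shape)
        d=P[i]-P[j]; d=d if d[0]>0 else -d
        print('mid',(P[i]+P[j])/2,'len',D.max().round(1),'world dir',np.degrees(np.arctan2(d[1],d[0])).round(1))
E
python3 - <<'E'
from bolts import *
bolts(cv2.imread("pics/w3.png"),cam("wrist"),119,(207,95,450,185))
E
```

```text
mid [516.9 -88.7] len 49.6 world dir -0.1
mid [477.5 -31.2] len 160.2 world dir -80.8
mid [505.7 -21.8] len 49.8 world dir -14.3
mid [494.8  45.6] len 49.7 world dir -6.5
```

{"name": "apply_moves", "arguments": {"deltas": [[0.02,0.03,0,0.14,0],[0.04,0.06,0.01,0.286,0],[0.047,0.071,0.045,0.286,0],[0.047,0.071,0.078,0.286,0],[0.047,0.071,0.078,0.286,0]]}}

```text
time_s: 6.25
ee_pos: [489.1, 48.5, 129.1]
ee_rot: [-179.9, -0.7, 172.0]
force: [-1.2, -0.1, -0.3]
gripper_width: 45.7
gripper_force: 0.0
```

Run:
```python
from h import *
s=env.state();print(s['ee_pos'],s['ee_rot'],s['force']); im=cams.grab_frame("wrist"); cv2.imwrite("pics/w4.png",im)
```

```text
[489.08006374  48.51361042 129.11206317] [-179.86887709   -0.68072063  172.00479093] [-1.2094161  -0.09571908 -0.26325223]
```

View pics/w4.png

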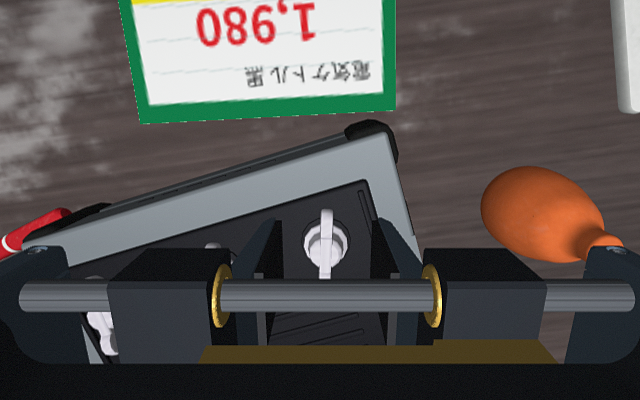

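Between the fingers, the bolt at (326,240) is aligned with the tool and centred. I'll let the arm settle, then check the position along the bar.

{"name": "apply_moves", "arguments": {"deltas": [[0,0,0,0,0],[0,0,0,0,0]]}}

```text
time_s: 6.5
ee_pos: [495.5, 47.8, 135.3]
ee_rot: [180.0, 0.2, 171.9]
force: [-0.4, 0.4, 0.3]
gripper_width: 45.7
gripper_force: 0.0
```

Run:
```python
from bolts import *
s=env.state();print(s['ee_pos'],s['ee_rot']); im=cams.grab_frame("wrist"); cv2.imwrite("pics/w5.png",im);C=cam("wrist",s)
print(proj(C,[496.8,46.9,111]),proj(C,list(s['ee_pos'][:2])+[111]))
bolts(im,C,113,(295,195,350,272))
m=im[195:285,295:350].min(2)>150; ys,xs=np.nonzero(m); print(ys.min()+195,ys.max()+195,xs.min()+295,xs.max()+295)
print(onz(C,(326,209),115),onz(C,(326,240),111))
```

```text
[495.5  47.8 135.3] [180.    0.2 171.9]
[324.2 234.2] [325.5 232. ]
mid [496.5  46.4] len 46.4 world dir -14.7
197 277 304 346
[480.2  50.3 115. ] [500.6  47.4 111. ]
```

{"name": "apply_moves", "arguments": {"deltas": [[-0.001,-0.001,0.015,0,0],[-0.001,-0.001,0.03,0,0],[-0.001,-0.001,0.0315,0,0],[-0.001,-0.001,0.0315,0,-0.7],[-0.001,-0.001,0.0315,0,-0.7]], "grip_force": 20}}

```text
time_s: 7.05
ee_pos: [496.0, 46.7, 103.5]
ee_rot: [180.0, 0.1, 171.9]
force: [-0.3, 0.0, 0.3]
gripper_width: 32.1
gripper_force: 0.0
```

{"name": "apply_moves", "arguments": {"deltas": [[0,0,0,0,-0.8],[0,0,0,0,-0.8],[0,0,0,0,-0.8]]}}

```text
time_s: 7.35
ee_pos: [495.8, 46.9, 103.3]
ee_rot: [180.0, 0.1, 171.9]
force: [-0.9, 1.3, 4.0]
gripper_width: 18.6
gripper_force: 43.1
```

{"name": "apply_moves", "arguments": {"deltas": [[0,0,0,0.14,-0.8],[0,0,0,0.28,-0.8],[0,0,0,0.42,-0.8],[0,0,0,0.56,-0.8],[0,0,0,0.7,-0.8]]}}

```text
time_s: 7.85
ee_pos: [496.5, 48.1, 102.5]
ee_rot: [179.8, -0.0, 131.4]
force: [3.1, 5.4, -3.6]
gripper_width: 18.7
gripper_force: 42.0
```

{"name": "apply_moves", "arguments": {"deltas": [[0,0,0,0.14,-0.8],[0,0,0,0.28,-0.8],[0,0,0,0.42,-0.8],[0,0,0,0.56,-0.8],[0,0,0,0.65,-0.8]]}}

```text
time_s: 8.35
ee_pos: [497.9, 48.2, 102.4]
ee_rot: [179.7, -0.1, 94.3]
force: [6.6, 4.4, -5.9]
gripper_width: 19.0
gripper_force: 26.5
```

Run:
```python
from h import *
s=env.state();print(s['force'],s['torque'],s['ee_rot'],s['qpos'])
```

```text
[ 6.57013536  4.39724625 -5.9306669 ] [ 0.81181067 -1.26691055  0.26747471] [ 1.79650919e+02 -1.28439345e-01  9.43205837e+01] [  4.12766159  17.37623931 108.89422835   0.16148581  53.38099406
  -0.28846147]
```

{"name": "apply_moves", "arguments": {"deltas": [[0,0,0,0,0],[0,0,0,0,0],[0,0,0,0,0],[0,0,-0.04,0,0],[0,0,-0.055,0,0]]}}

```text
time_s: 8.85
ee_pos: [496.1, 46.5, 159.8]
ee_rot: [179.8, 0.0, 94.6]
force: [0.8, 0.1, -0.7]
gripper_width: 45.6
gripper_force: 0.0
```

{"name": "apply_moves", "arguments": {"deltas": [[-0.02,0.002,0,-0.14,0],[-0.04,0.004,0,-0.28,0],[-0.06,0.006,0,-0.42,0],[-0.07,0.006,0,-0.56,0],[-0.07,0.006,0,-0.7,0]]}}

```text
time_s: 9.35
ee_pos: [506.4, -24.1, 157.4]
ee_rot: [-179.9, 0.0, 134.9]
force: [-1.2, 0.4, 0.4]
gripper_width: 45.8
gripper_force: 0.0
```

{"name": "apply_moves", "arguments": {"deltas": [[0,0,0,-0.14,0],[0,0,0,-0.28,0],[0,0,0,-0.42,0],[0,0,0,-0.56,0],[0,0,0,-0.57,0]]}}

```text
time_s: 9.85
ee_pos: [506.3, -22.8, 157.4]
ee_rot: [-180.0, -0.0, 167.4]
force: [-0.9, -0.9, -0.1]
gripper_width: 45.4
gripper_force: 0.0
```

Run:
```python
from bolts import *
s=env.state();print(s['ee_pos'],s['ee_rot'],s['force']); im=cams.grab_frame("wrist"); cv2.imwrite("pics/w6.png",im);C=cam("wrist",s)
print(proj(C,[507.1,-22.6,111]),proj(C,[496.4,46.6,108]))
```

```text
[506.3 -22.8 157.4] [-180.    -0.   167.4] [-0.9 -0.9 -0.1]
[326.2 220.5] [429.1 180.8]
```

View pics/w6.png

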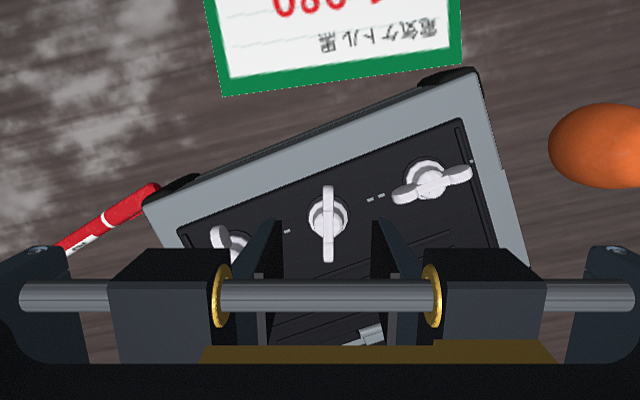

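The left bolt is now in line with the marks, at (432,183). The middle bolt at (328,222) is aligned between the fingers, so I'll go down and turn it.

{"name": "apply_moves", "arguments": {"deltas": [[0,0,0.025,0,0],[0,0,0.048,0,0],[0,0,0.0535,0,0],[0,0,0.0535,0,-0.8],[0,0,0.0535,0,-0.8]]}}

```text
time_s: 10.4
ee_pos: [507.4, -22.7, 104.8]
ee_rot: [180.0, 0.1, 167.3]
force: [-0.6, 0.1, 0.4]
gripper_width: 32.2
gripper_force: 0.0
```

{"name": "apply_moves", "arguments": {"deltas": [[0,0,0,0,-0.8],[0,0,0,0,-0.8],[0,0,0,0.14,-0.8],[0,0,0,0.28,-0.8],[0,0,0,0.42,-0.8]]}}

```text
time_s: 10.9
ee_pos: [507.9, -21.7, 104.4]
ee_rot: [179.8, 0.1, 142.9]
force: [3.8, 4.3, -3.9]
gripper_width: 19.1
gripper_force: 19.5
```

{"name": "apply_moves", "arguments": {"deltas": [[0,0,0,0.14,-0.8],[0,0,0,0.28,-0.8],[0,0,0,0.42,-0.8],[0,0,0,0.56,-0.8],[0,0,0,0.7,-0.8]]}}

```text
time_s: 11.4
ee_pos: [508.9, -21.1, 104.0]
ee_rot: [179.7, -0.1, 102.8]
force: [6.5, 6.2, -7.7]
gripper_width: 18.8
gripper_force: 19.2
```

{"name": "apply_moves", "arguments": {"deltas": [[0,0,0,0.12,-0.8],[0,0,0,0.2,-0.8],[0,0,0,0.2,-0.8]]}}

```text
time_s: 11.7
ee_pos: [509.2, -21.5, 104.2]
ee_rot: [179.7, -0.1, 91.6]
force: [5.7, 5.5, -5.7]
gripper_width: 18.7
gripper_force: 19.3
```

Run:
```python
from h import *
s=env.state();print(s['force'],s['torque'],s['ee_rot'])
```

```text
[ 5.72279978  5.45966957 -5.7198084 ] [ 0.8241788  -1.1487528   0.17622491] [ 1.79678577e+02 -1.01605003e-01  9.16204902e+01]
```

{"name": "apply_moves", "arguments": {"deltas": [[0,0,0,0,0],[0,0,0,0,0],[0,0,0,0,0],[0,0,-0.04,0,0],[0,0,-0.055,0,0]]}}

```text
time_s: 12.2
ee_pos: [507.8, -22.9, 161.6]
ee_rot: [179.8, 0.0, 91.7]
force: [0.3, -0.6, 0.3]
gripper_width: 45.6
gripper_force: 0.0
```

{"name": "apply_moves", "arguments": {"deltas": [[-0.02,0.002,0,-0.14,0],[-0.04,0.004,0,-0.28,0],[-0.06,0.008,0,-0.42,0],[-0.07,0.009,0,-0.56,0],[-0.07,0.009,0,-0.7,0]]}}

```text
time_s: 12.7
ee_pos: [517.8, -93.9, 159.1]
ee_rot: [-180.0, 0.0, 132.0]
force: [-0.3, -0.2, -0.4]
gripper_width: 45.7
gripper_force: 0.0
```

{"name": "apply_moves", "arguments": {"deltas": [[0,0,0,-0.14,0],[0,0,0,-0.28,0],[0,0,0,-0.42,0],[0,0,0,-0.56,0],[0,0,0,-0.7,0]]}}

```text
time_s: 13.2
ee_pos: [517.5, -92.5, 159.1]
ee_rot: [-180.0, -0.0, 172.2]
force: [-0.2, 0.9, 0.4]
gripper_width: 45.8
gripper_force: 0.0
```

{"name": "apply_moves", "arguments": {"deltas": [[0,0,0,-0.14,0],[0,0,0,-0.23,0],[0,0,0,-0.23,0]]}}

```text
time_s: 13.5
ee_pos: [517.5, -92.5, 159.1]
ee_rot: [-180.0, -0.0, -174.9]
force: [-0.2, 0.3, -0.2]
gripper_width: 45.5
gripper_force: 0.0
```

Run:
```python
from bolts import *
s=env.state();print(s['ee_pos'],s['ee_rot'],s['force']); im=cams.grab_frame("wrist"); cv2.imwrite("pics/w7.png",im);C=cam("wrist",s)
print(proj(C,[517.8,-91.8,111]),proj(C,[507.1,-22.6,108]))
```

```text
[517.5 -92.5 159.1] [-180.    -0.  -174.9] [-0.2  0.3 -0.2]
[326.6 218.8] [433.5 210.7]
```

View pics/w7.png

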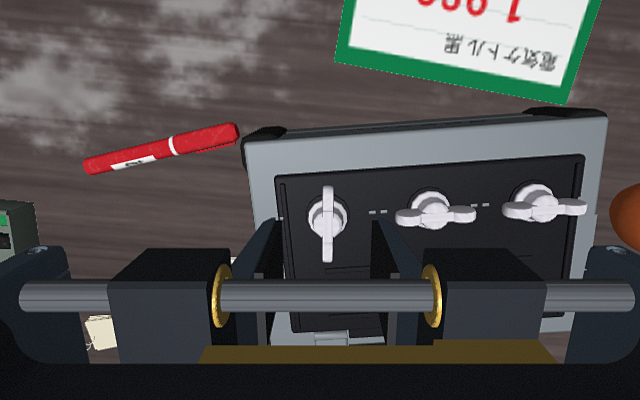

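The right bolt at (328,222) is aligned. The middle bolt at (434,212) and left bolt at (542,203) lie along the edge marks.

{"name": "apply_moves", "arguments": {"deltas": [[0,0,0.02,0,-0.1],[0,0,0.04,0,-0.1],[0,0,0.055,0,-0.1],[0,0,0.055,0,-0.8],[0,0,0.055,0,-0.8]]}}

```text
time_s: 14.05
ee_pos: [518.0, -92.4, 104.2]
ee_rot: [-180.0, 0.0, -175.0]
force: [0.7, -0.9, 0.2]
gripper_width: 27.9
gripper_force: 0.0
```

{"name": "apply_moves", "arguments": {"deltas": [[0,0,0,0,-0.8],[0,0,0,0,-0.8],[0,0,0,0.14,-0.8],[0,0,0,0.28,-0.8],[0,0,0,0.42,-0.8]]}}

```text
time_s: 14.55
ee_pos: [518.5, -91.1, 104.4]
ee_rot: [179.8, 0.1, 160.7]
force: [2.0, 5.6, -2.2]
gripper_width: 18.8
gripper_force: 35.7
```

{"name": "apply_moves", "arguments": {"deltas": [[0,0,0,0.14,-0.8],[0,0,0,0.28,-0.8],[0,0,0,0.42,-0.8],[0,0,0,0.56,-0.8],[0,0,0,0.7,-0.8]]}}

```text
time_s: 15.05
ee_pos: [519.3, -90.0, 103.7]
ee_rot: [179.7, -0.1, 120.5]
force: [5.9, 8.7, -8.0]
gripper_width: 18.8
gripper_force: 35.0
```

{"name": "apply_moves", "arguments": {"deltas": [[0,0,0,0.14,-0.8],[0,0,0,0.28,-0.8],[0,0,0,0.42,-0.8],[0,0,0,0.52,-0.8],[0,0,0,0.52,-0.8]]}}

```text
time_s: 15.55
ee_pos: [520.6, -90.5, 104.1]
ee_rot: [179.7, -0.2, 91.0]
force: [6.7, 7.2, -7.2]
gripper_width: 19.0
gripper_force: 24.2
```

{"name": "apply_moves", "arguments": {"deltas": [[0,0,0,0,0],[0,0,0,0,0],[0,0,0,0,0],[0,0,-0.04,0,0],[0,0,-0.08,0,0]]}}

```text
time_s: 16.05
ee_pos: [516.7, -92.5, 184.2]
ee_rot: [-179.8, -0.0, 91.1]
force: [0.7, 0.2, 0.1]
gripper_width: 45.6
gripper_force: 0.0
```

{"name": "apply_moves", "arguments": {"deltas": [[0.02,0.03,-0.04,-0.14,0],[0.04,0.06,-0.06,-0.28,0],[0.06,0.06,-0.06,-0.42,0],[0.07,0.06,-0.06,-0.56,0],[0.07,0.06,-0.06,-0.7,0]]}}

```text
time_s: 16.55
ee_pos: [576.4, -20.0, 244.3]
ee_rot: [180.0, 0.0, 131.7]
force: [-0.3, -0.2, 0.6]
gripper_width: 45.7
gripper_force: 0.0
```

{"name": "apply_moves", "arguments": {"deltas": [[0,0,0,-0.14,0],[0,0,0,-0.28,0],[0,0,0,-0.42,0],[0,0,0,-0.56,0],[0,0,0,-0.7,0]]}}

```text
time_s: 17.05
ee_pos: [576.2, -21.5, 244.2]
ee_rot: [-180.0, 0.0, 171.7]
force: [0.5, -0.5, 0.1]
gripper_width: 45.5
gripper_force: 0.0
```

Run:
```python
from bolts import *
s=env.state();print(s['ee_pos'],s['ee_rot'],s['force']); im=cams.grab_frame("wrist"); C=cam("wrist",s)
h=[(517.8,-91.8,108),(507.1,-22.6,108),(496.4,46.6,108)]
P=[proj(C,p) for p in h];print(P)
for p in P:
    x,y=p.astype(int); bolts(im,C,111,(x-42,y-16,x+42,y+30))
cv2.imwrite("pics/w8.png",im)
```

```text
[576.2 -21.5 244.2] [-180.     0.   171.7] [ 0.5 -0.5  0.1]
[array([234.2, 130.8]), array([312.6, 105.9]), array([394.1,  79.9])]
mid [524.7 -99.6] len 67.6 world dir -72.4
mid [510.1 -25.5] len 70.3 world dir -79.6
mid [495.7  50.6] len 60.0 world dir -75.7
```

View pics/w8.png

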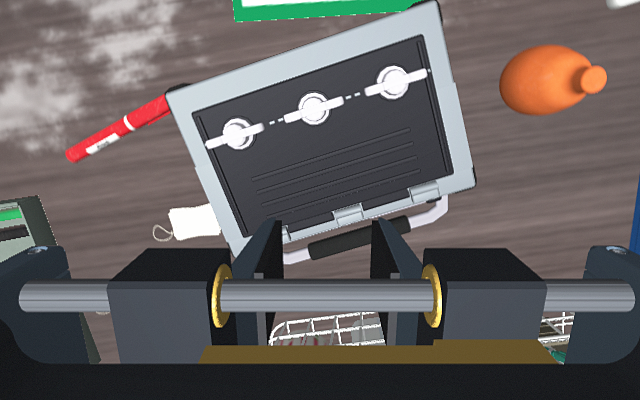

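The wings of all three bolts, at (235,135), (314,108) and (395,82), lie in line with the edge marks. The bulb, marker and tags are where they were. One last numeric check of the wing angles before handing in.

Run:
```python
from h import *
im=cv2.imread("pics/w8.png"); C=cam("wrist")
hs=[(517.8,-91.8),(507.1,-22.6),(496.4,46.6)]
for h in hs:
    x,y=proj(C,[*h,110]).astype(int); Q=[]
    for v in range(y-35,y+36):
        for u in range(x-42,x+43):
            if im[v,u].min()>150:
                p=onz(C,(u,v),112)[:2]-h
                if 15<np.hypot(*p)<25: Q.append(p)
    Q=np.array(Q); a,b=Q[Q[:,1]>0].mean(0),Q[Q[:,1]<0].mean(0); d=a-b
    print(len(Q),a.round(1),b.round(1),'under-turn deg vs y axis of radio:',round(np.degrees(np.arctan2(d[1],d[0]))-98.8,1))
```

```text
244 [ 3.4 17.2] [  7.1 -18.5] under-turn deg vs y axis of radio: -2.9
219 [-0.4 19.6] [  6.1 -18.8] under-turn deg vs y axis of radio: 0.7
245 [-1.8 19.8] [  5.3 -18.5] under-turn deg vs y axis of radio: 1.6
```

```bash
python3 -c "
from workcell import env
print(env.job_done())"
```

```text
the job is handed in; nothing more can be done
None
```

The hatch is shut and all three wing bolts measured within 3° of locked in the last image; the bulb, marker and tags were not touched, and the job was handed in at about 17 s, with no verdict returned.

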